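# Load the reflectometer's sample drawer and tune its wavelength pointer to the set mark

## Robot

A 6-joint arm with a two-finger parallel gripper is mounted at the origin on a cart in front of the work surface, level with it; the furniture and walls round the work are solid. World frame = base frame: x ahead of the robot, y to its left, z up, the work surface at z = 0. Lengths are in m, angles in degrees, forces in N, time in s.
With the tool pointing down it reaches from about 0.375 to 0.75 m from the base axis. Payload 9 kg.
Tool frame: the origin (TCP) lies where the fingers leave the gripper's body, on its centre line; the fingertips stand 73 mm ahead of it and the grasp point (between the pads) lies 54 mm ahead of it (robot.tip_reach is the distance from the TCP to the fingertips, in m); z points along the fingers, y is the direction in which the jaws open and shut (so a half turn about z gives the same grasp; the last joint's range is limited). The gripper opens to 85 mm and grips with 20 to 120 N. Pads are 22 mm wide; open, the fingers measure 114 mm over their backs; the gripper's body (76 mm by 85 mm) begins 54 mm behind the grasp point. The pads swing forward as they close: fully open they stand 13 mm farther back than shut.
Start: joints at [-87.645, 5.964, 5.575, 89.605, 0, 77.527], TCP at [0.154, -0.58, 0.304] pointing down, gripper open.
Joint ranges: [-171.21, 171.21], [-48.23, 106.86], [-62.78, 66.21], [-105.2, 120.99], [-86.42, 89.51], [-180, 180]. Speed limits (degrees/s): [127.2, 127.2, 147.25, 180, 180, 180].

## Interface

Orientations are given as [roll, pitch, yaw] about the fixed x, y, z axes, in that order (R = Rz(yaw) Ry(pitch) Rx(roll)).
In Python, from plant import robot gives the robot as it stands. Calls block until the motion is done:
- robot.move_pose(position, orientation): joint-space move of the TCP to a pose.
- robot.line_to(position, vel=0.15, rotation=None, guard=None): straight line of the TCP; rotation=None keeps the orientation; vel is the mean speed in m/s. With guard (N) it stops when the force on the tool has changed by that much, and returns True; else False.
- robot.goto_joints(angles): joint-space move.
- robot.set_gripper(opening): finger opening in m; the grip force is fixed at half the most; returns when the fingers have stopped.
- robot.pause(seconds).
- robot.ik(position, orientation): joint angles nearest the present ones, or None.
- robot.observe(): the state.
- robot.grab_frame(name): name is "scene" or "top" or "wrist"; returns the picture (420x560x3 uint8, blue, green, red); there is no depth.
- robot.get_calibration(name): a dict with "vertical_fov" (degrees; the focal length in pixels is half the picture's height over the tangent of half this angle, whatever the lens; pixels are square), "cx", "cy" (the principal point, pixels), "rvec" (rotation vector, rad) and "tvec" (3), from world to camera coordinates, as OpenCV has them. Camera axes: x right, y down, z forward; pixel columns grow to the right and rows downward; lengths in m; the calibration is good to about 2 mm. A picture is of the moment at which its call begins: read the wrist's pose just before it. get_calibration takes no time and is no camera call; for the wrist camera it gives the pose at the moment of the call.
A pose or a line that the arm cannot do raises robot.IKError and nothing moves.
- robot.job_done(): hands the job in, once; it reports no verdict.
The state is a dict: "time": time; "q": joint angles; "qvel": joint speeds; "joint_torque": joint torques, N m; "tool_pos": TCP position; "tcp_rot": TCP orientation; "ft_force": force on the tool from outside, world axes, zero at the start; "torque": the same for the moment, N m; "gripper_width": finger opening in m.
Only numpy, scipy, OpenCV 4.12 (cv2) and the standard library are available. Lean on these libraries where they do the work, as an engineer would, in place of code of your own. Each camera call takes 0.05 s, during which the arm holds its last target. There are 200 camera calls.

## Task

Get the reflectometer ready for its next run: draw its sample drawer, which stands ajar, right out, stand every witness optic on the table (there are two or three) and the white reference block upright, glass up, in the drawer's pockets, one to a pocket in any order, and push the drawer fully home until it snaps in. Turn the wavelength knob until the pointer stands on the line of the brass set marker, without shifting the marker, and then close the light-tight lid fully over the drive. Leave the other things on the table where they are.

Things in the scene. Friction and masses are not known exactly. Their poses are not given: they have to be found in the camera images.
- reflectometer: grey bench instrument fixed to the table, 160 mm deep (x) x 290 mm wide (y); flat top deck 64 mm above the table. Origin: centre of its underside; x points from its front to its back, y to its left, z up. Its front faces the robot, turned at most 0.18 rad. The sample drawer is in its front, the wavelength drive on the right part of the deck under a hinged lid
- drawer (a joint): sample drawer, m: 0 = home against its stop, starts ajar, grows as it comes out toward the robot, 0.09 = fully out. It slides along the instrument's x with about 1 N of friction; a sprung ball detent resists with about 5 N some 10 mm before home, then snaps and holds the drawer at 0
- drawer_handle (a point): middle of the bar on the drawer front, 46 mm above the table, moves with the drawer. The bar is 8 mm thick, 90 mm long along the instrument's y, 32 mm in front of the drawer's front panel (panel top 57 mm above the table, 280 mm wide)
- pocket0 (a point): floor centre of a square pocket in the drawer's tray, 12 mm above the table, axes as the instrument's; moves with the drawer. Four in a row along y, 64 mm apart, pocket0 leftmost (+y); each 43 x 43 mm, 10 mm deep, tray flat between them. Drawer side and back walls rise 16 mm above the pocket floor. Reachable only with the drawer drawn out 0.08 or more
- pocket1 (a point): floor centre of a square pocket in the drawer's tray, 12 mm above the table, axes as the instrument's; moves with the drawer. Four in a row along y, 64 mm apart, pocket0 leftmost (+y); each 43 x 43 mm, 10 mm deep, tray flat between them. Drawer side and back walls rise 16 mm above the pocket floor. Reachable only with the drawer drawn out 0.08 or more
- pocket2 (a point): floor centre of a square pocket in the drawer's tray, 12 mm above the table, axes as the instrument's; moves with the drawer. Four in a row along y, 64 mm apart, pocket0 leftmost (+y); each 43 x 43 mm, 10 mm deep, tray flat between them. Drawer side and back walls rise 16 mm above the pocket floor. Reachable only with the drawer drawn out 0.08 or more
- pocket3 (a point): floor centre of a square pocket in the drawer's tray, 12 mm above the table, axes as the instrument's; moves with the drawer. Four in a row along y, 64 mm apart, pocket0 leftmost (+y); each 43 x 43 mm, 10 mm deep, tray flat between them. Drawer side and back walls rise 16 mm above the pocket floor. Reachable only with the drawer drawn out 0.08 or more
- knob (a joint): wavelength knob, rad: grows as it is turned clockwise seen from above, range 0 to 12.6 (two turns), stays where it is left (0.04 N m of friction). Drives the pointer: 6 mm per rad, clockwise moves it to the right (instrument's -y)
- knob_top (a point): centre of the top face of the knob, on its vertical axis. Fluted black knob 36 mm in diameter; its grip runs from 26 mm below this point up to it, 4 mm of collar below that, then the deck (94 mm above the table to knob top)
- pointer_tip (a point): tip of the dark needle (2 mm wide, 14 mm long, 5 mm above the deck) of the brass pointer carriage, which runs along the instrument's y over the pale scale with 5 mm ticks at the front edge of the deck
- set_mark (a point): the black line on the brass tab (10 mm wide) clipped to the front edge of the scale, at the end next to the needle; axes as the instrument's. The pointer is on the mark when both have the same y in the instrument's frame. The tab is stiff but can be shifted by a hard knock
- lid (a joint): light-tight lid of the wavelength drive, rad: 0 = shut, 1.83 = fully open; starts open, standing up. Hinged at its left (+y) edge, axis along the instrument's x; stays at any angle (friction; about 2 to 3 N at its free edge moves it)
- lid_hinge (a point): middle of the lid's hinge line, 67 mm above the table, fixed on the instrument
- lid_edge (a point): middle of the upper outer edge of the lid's free side. The lid is a shallow pan 134 mm along x, 188 mm from hinge to free edge, 36 mm deep; shut, its flat outer face is 36 mm above the hinge line, its open side down; standing open that face looks to the left (+y). A 9 mm lip stands out from the free edge
- cell0: loose witness optic in a square metal cell, 34 x 34 mm, 30 mm high, 70 g; origin at the centre of its underside, z up. A round glass 25 mm across faces up on top, so hold it by two of its plain sides, facing each other. May be absent (None from the start) 
- cell1: loose witness optic in a square metal cell, 34 x 34 mm, 30 mm high, 70 g; origin at the centre of its underside, z up. A round glass 25 mm across faces up on top, so hold it by two of its plain sides, facing each other. May be absent (None from the start) 
- cell2: loose witness optic in a square metal cell, 34 x 34 mm, 30 mm high, 70 g; origin at the centre of its underside, z up. A round glass 25 mm across faces up on top, so hold it by two of its plain sides, facing each other. May be absent (None from the start) 
- white_reference: loose white reference block, 34 x 34 mm, 31 mm high, 60 g, always present; origin at the centre of its underside, z up
- post_cross: fixed obstacle: upright steel rod 13 mm thick and 390 mm tall on a clamped foot, with a 134 mm cross bar along the table's y at 206 mm height, 20 mm nearer the robot than the rod; origin at the foot. Keep the arm clear of it
- mirror_post: bystander: mirror mount on a pedestal, 45 x 44 mm, 102 mm high, origin at its foot
- beam_stop: bystander: black beam block, plate 12 x 50 mm, 50 mm high, origin under its centre
- fine_tweezers: bystander: steel tweezers lying flat, 17 x 115 x 8 mm, origin under the centre
- hex_wrench: bystander: hex key lying flat, 38 x 90 x 9 mm, origin under the centre

How it is judged (in metres and radians):
On the way, in this order (a step that is already met when the one before it is completed fails the run):
1. the pointer is brought onto the set mark while the lid stands open (value of joint lid above 0.5 rad and y of pointer_tip in the frame of set_mark between -0.0015 and 0.0015 m), for 0.2 s.
2. the lid is shut over the drive with the pointer on the mark (value of joint lid below 0.04 rad and y of pointer_tip in the frame of set_mark between -0.0015 and 0.0015 m), for 0.2 s.
At the end, for the whole second after the job is handed in: every sample present stands upright (within 0.08 rad) and still on the floor of a drawer pocket (within 2.5 mm), the drawer is within 3 mm of home, the pointer within 1.5 mm of the set mark along the scale, the lid shut within 0.04 rad (all of step 2 and x of cell0 in the frame of pocket0 between -0.007 and 0.007 m and y of cell0 in the frame of pocket0 between -0.2 and 0.008 m and z of cell0 in the frame of pocket0 between -0.003 and 0.0025 m and angle between each of cell0, cell1, cell2, white_reference's own z axis and vertical below 0.08 rad and linear speed of each of cell0, cell1, cell2, white_reference below 0.02 m/s and x of cell1 in the frame of pocket0 between -0.007 and 0.007 m and y of cell1 in the frame of pocket0 between -0.2 and 0.008 m and z of cell1 in the frame of pocket0 between -0.003 and 0.0025 m and x of cell2 in the frame of pocket0 between -0.007 and 0.007 m and y of cell2 in the frame of pocket0 between -0.2 and 0.008 m and z of cell2 in the frame of pocket0 between -0.003 and 0.0025 m and x of white_reference in the frame of pocket0 between -0.007 and 0.007 m and y of white_reference in the frame of pocket0 between -0.2 and 0.008 m and z of white_reference in the frame of pocket0 between -0.003 and 0.0025 m and value of joint drawer below 0.003 m); the robot touches nothing.
It fails at once if the set marker was shifted by more than 3 mm (distance of set_mark from where it was at the start of the episode above 0.003 m).
It fails at once if the mirror mount was moved by more than 30 mm (distance of mirror_post from where it was at the start of the episode above 0.03 m).
It fails at once if the beam block was moved by more than 30 mm (distance of beam_stop from where it was at the start of the episode above 0.03 m).
It fails at once if the tweezers was moved by more than 30 mm (distance of fine_tweezers from where it was at the start of the episode above 0.03 m).
It fails at once if the hex key was moved by more than 30 mm (distance of hex_wrench from where it was at the start of the episode above 0.03 m).
Of cell0, cell1, cell2 only 2 to 3 are there at a start; the rules pass over those that are not, and their reading is None.
At some moment in a run one of cell0, cell1, cell2, white_reference may be knocked a few centimetres aside while the robot is not near it.
Once in a run the grip may slacken for a moment while it holds something.
It also fails if it takes over 210 s, if anything falls off the work surface, if the arm or the gripper's body presses on something with over 40 N, if the wrist force passes 120 N, or if a joint passes its speed limit or range.

## Working session

There is one attempt and no reset: what is moved stays moved. The work goes in short steps, each a Python script; the robot and the scene stay as the last script left them, time stands still between calls to the robot, and variables do not carry over. Pictures are saved under pics/ and viewed, about 12 in all and at most 16, crops included, and the job is handed in when it is done.

```bash
ls; mkdir -p pics
python3 - <<'E'
from plant import robot
import cv2
for n in("scene","top","wrist"):
    im=robot.grab_frame(n); cv2.imwrite(f"pics/{n}0.png",im); print(n,robot.get_calibration(n))
print(robot.observe())
E
```

```text
pics
scene {'vertical_fov': 43.90973376724405, 'cx': 281.25554361799396, 'cy': 215.89555107712823, 'rvec': array([ 1.95152416, -0.44001701,  0.31327566]), 'tvec': array([-0.4872598 ,  0.19082241,  1.4960598 ])}
top {'vertical_fov': 51.225919902476846, 'cx': 285.52200116911524, 'cy': 212.56238204279086, 'rvec': array([ 2.16763479, -2.14531515,  0.12983941]), 'tvec': array([0.06494976, 0.58304978, 1.29127992])}
wrist {'vertical_fov': 62.31868148334249, 'cx': 277.9842081410595, 'cy': 202.3761767399797, 'rvec': array([-2.29433089,  1.76574728,  0.2649935 ]), 'tvec': array([-0.60081328, -0.0372022 ,  0.38006198])}
{'time': 0.15, 'q': array([-8.76445821e+01,  5.99114632e+00,  5.53885785e+00,  8.96052129e+01,
       -2.62159925e-04,  7.75254026e+01]), 'qvel': array([-0.03130823, -0.06688077,  0.09545283,  0.07126215,  0.04146007,
       -0.01256449]), 'joint_torque': array([ 2.77605599e-03, -5.57357454e+01,  5.04005456e+01,  1.26322414e-02,
       -3.13825603e-04, -5.40636123e-06]), 'tool_pos': array([ 0.15355884, -0.57983424,  0.30331198]), 'tcp_rot': array([-1.79943799e+02, -1.21647195e-02,  1.48300095e+01]), 'ft_force': array([0.0609789 , 0.82240842, 0.35488412]), 'torque': array([-4.39589781e-03, -3.90331887e-05, -1.14405157e-02]), 'gripper_width': 0.08547987553896604}
```

View pics/top0.png

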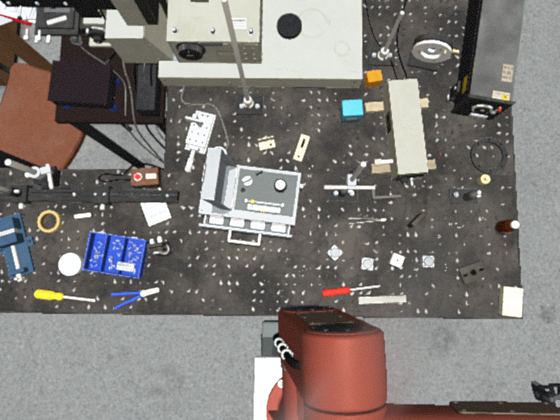

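View pics/scene0.png

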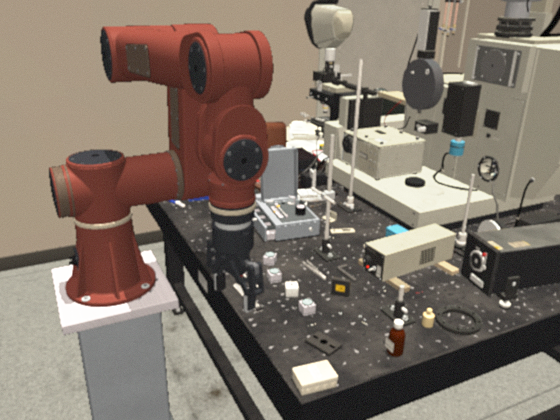

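The top picture shows the instrument around (250,205), with the drawer ajar toward the robot. Cells are at about (334,252), (367,264) and (428,261), the white block at (398,260), and the post near (350,185). I'll enlarge two crops.

Run:
```python
import cv2
im=cv2.imread("pics/top0.png")
cv2.imwrite("pics/c1.png",cv2.resize(im[140:250,190:310],None,fx=5,fy=5,interpolation=cv2.INTER_CUBIC))
cv2.imwrite("pics/c2.png",cv2.resize(im[160:280,310:450],None,fx=5,fy=5,interpolation=cv2.INTER_CUBIC))
```

```text
(no output)
```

View pics/c1.png

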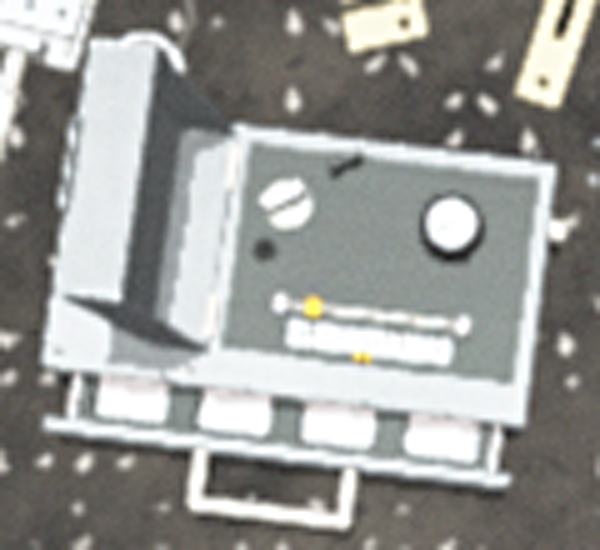

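View pics/c2.png

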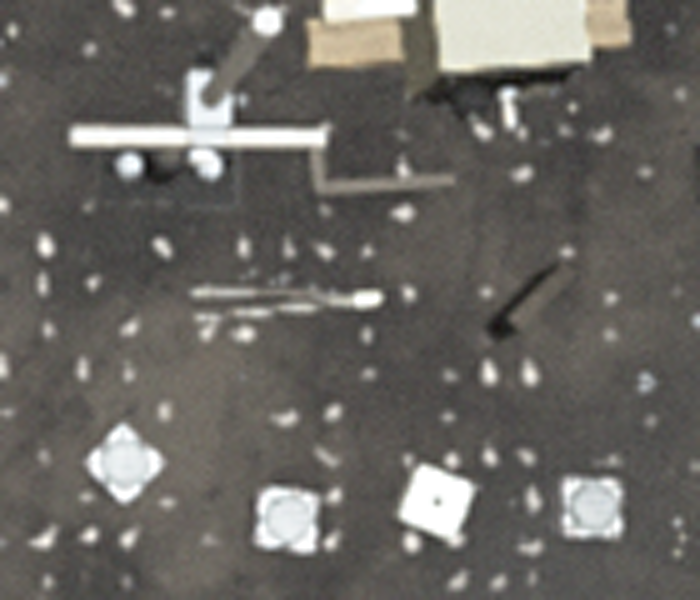

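```bash
cat > h.py <<'E'
import numpy as np, cv2
from plant import robot
def KRt(n,cal=None):
    c=cal or robot.get_calibration(n); f=210/np.tan(np.radians(c["vertical_fov"]/2))
    K=np.array([[f,0,c["cx"]],[0,f,c["cy"]],[0,0,1]]); return K,cv2.Rodrigues(c["rvec"])[0],np.array(c["tvec"])
def px2w(n,u,v,z,cal=None):
    K,R,t=KRt(n,cal); d=R.T@np.linalg.inv(K)@[u,v,1]; o=-R.T@t
    return o+d*(z-o[2])/d[2]
def w2px(n,p,cal=None):
    K,R,t=KRt(n,cal); q=K@(R@np.array(p)+t); return q[:2]/q[2]
E
python3 - <<'E'
from h import *
c1=lambda n,x,y,z: print(n,px2w("top",190+x/5,140+y/5,z).round(4))
c2=lambda n,x,y,z: print(n,px2w("top",310+x/5,160+y/5,z).round(4))
c1("BR",555,165,.064);c1("FR",522,425,.064);c1("FL",45,365,.064);c1("knob",452,225,.094);c1("hL",190,505,.046);c1("hR",350,522,.046)
c1("panL",45,422,.057);c1("panR",510,482,.057);c1("mark",361,357,.066);c1("carriage",313,306,.07)
for a in [("c0t",124,425),("c0r",163,463),("c0",124,463),("c1",287,519),("c1tl",258,487),("c1tr",318,487),("w",437,502),("w_tl",420,463),("w_tr",474,485),("c2",592,507),("c2tl",562,477),("c2tr",622,477)]: c2(*a,.03)
c2("barL",70,137,.206);c2("barR",327,137,.206);c2("foot",208,95,.0);c2("tw",290,305,.0);
E
```

```text
BR [0.6989 0.0257 0.064 ]
FR [0.5421 0.0443 0.064 ]
FL [0.575  0.3275 0.064 ]
knob [0.6561 0.0866 0.094 ]
hL [0.4939 0.2417 0.046 ]
hR [0.4847 0.146  0.046 ]
panL [0.5417 0.3278 0.057 ]
panR [0.5088 0.051  0.057 ]
mark [0.5814 0.14   0.066 ]
carriage [0.6111 0.1687 0.07  ]
c0t [ 0.4861 -0.0786  0.03  ]
c0r [ 0.4635 -0.102   0.03  ]
c0 [ 0.4632 -0.0785  0.03  ]
c1 [ 0.4308 -0.1762  0.03  ]
c1tl [ 0.4497 -0.159   0.03  ]
c1tr [ 0.4501 -0.195   0.03  ]
w [ 0.4418 -0.2663  0.03  ]
w_tl [ 0.4651 -0.2566  0.03  ]
w_tr [ 0.4522 -0.2887  0.03  ]
c2 [ 0.4398 -0.3592  0.03  ]
c2tl [ 0.4576 -0.3417  0.03  ]
c2tr [ 0.4579 -0.3777  0.03  ]
barL [ 0.6297 -0.0312  0.206 ]
barR [ 0.6311 -0.1677  0.206 ]
foot [ 0.6952 -0.1354  0.    ]
tw [ 0.563  -0.1852  0.    ]
```

Run:
```python
from h import *
K,R,t=KRt("wrist"); o=robot.observe(); c=-R.T@t-o["tool_pos"]; a=np.radians(14.83)
print("cam off world",c,"axis",R[2], "in yaw frame",[c[0]*np.cos(a)+c[1]*np.sin(a),-c[0]*np.sin(a)+c[1]*np.cos(a)])
for p in [([.42,-.22,.34],0),([.489,.194,.2],-96.6),([.489,.194,.2],83.4),([.40,.1,.2],-6.6),([.42,.28,.2],-6.6),([.656,.087,.2],-6.6)]:
    q=robot.ik(p[0],[180,0,p[1]]); print(p,None if q is None else np.round(q,1))
robot.move_pose([.42,-.22,.34],[180,0,0])
robot.pause(.3)
import json
cal=robot.get_calibration("wrist"); im=robot.grab_frame("wrist"); cv2.imwrite("pics/w1.png",im)
json.dump({k:np.array(v).tolist() for k,v in cal.items()},open("w1.json","w"))
for p in [(.4632,-.0785,.03),(.4308,-.1762,.03),(.4418,-.2663,.031),(.4398,-.3592,.03)]: print(w2px("wrist",p,cal))
```

```text
cam off world [0.07334488 0.01805919 0.07049438] axis [-0.28293838 -0.07405024 -0.95627529] in yaw frame [np.float64(0.07552401353949043), np.float64(-0.001315139306929853)]
([0.42, -0.22, 0.34], 0) [-43.5 -15.4 -10.9  94.4   0.  136.5]
([0.489, 0.194, 0.2], -96.6) [  7.4  -6.6 -17.8  78.9   0.  -76. ]
([0.489, 0.194, 0.2], 83.4) [  7.4  -6.6 -17.8  78.9   0.  104. ]
([0.4, 0.1, 0.2], -6.6) [  -4.3  -28.4  -35.6   82.9    0.  -177.7]
([0.42, 0.28, 0.2], -6.6) [  18.8  -10.5  -21.3   79.2    0.  -154.6]
([0.656, 0.087, 0.2], -6.6) [  -3.7   17.     7.2   80.2    0.  -177.1]
[145.01364172 127.75656961]
[236.98409602 157.65689877]
[319.19477667 147.72382688]
[403.93355269 149.36607073]
```

View pics/w1.png

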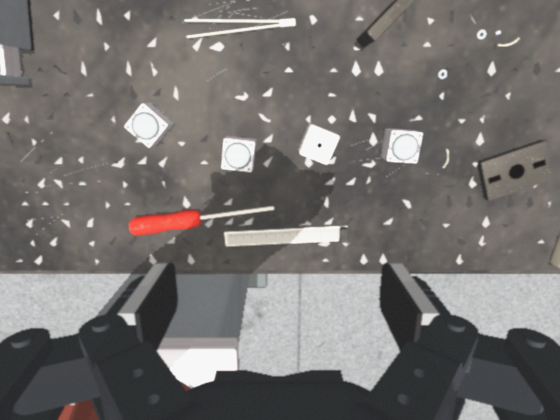

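The wrist view shows cells at about (146,125), (238,154) and (404,147), and the white block at (319,145). These agree with the top-camera estimates to about 2 px. Next I'll get yaws by rectifying to the top plane, then draw the drawer.

```bash
cat >> h.py <<'E'
def rectify(im,n,cal,z,x0,y0,sx,sy,s=4000):
    """view from above of plane z, centre x0,y0; up=+x, left=+y; s px/m"""
    w=np.array([[x0+sx/2,y0+sy/2],[x0+sx/2,y0-sy/2],[x0-sx/2,y0-sy/2],[x0-sx/2,y0+sy/2]])
    src=np.float32([w2px(n,[*p,z],cal) for p in w]); W,H=int(sy*s),int(sx*s)
    return cv2.warpPerspective(im,cv2.getPerspectiveTransform(src,np.float32([[0,0],[W,0],[W,H],[0,H]])),(W,H),flags=cv2.INTER_CUBIC)
E
python3 - <<'E'
from h import *
import json
cal=json.load(open("w1.json")); cal={k:np.array(v) if isinstance(v,list) else v for k,v in cal.items()}
im=cv2.imread("pics/w1.png")
tiles=[]
for u,v in [(146,125),(238,154),(319.5,145),(404,147)]:
    p=px2w("wrist",u,v,.03,cal); r=rectify(im,"wrist",cal,.03,p[0],p[1],.06,.06); tiles.append(r)
    g=cv2.cvtColor(r,cv2.COLOR_BGR2GRAY); m=cv2.morphologyEx((g>165).astype('uint8'),cv2.MORPH_CLOSE,np.ones((9,9)))
    c=max(cv2.findContours(m,0,2)[0],key=cv2.contourArea); (cx,cy),wh,a=cv2.minAreaRect(c)
    print(p.round(4),"refined",(p[0]+.03-cy/4000).round(4),(p[1]+.03-cx/4000).round(4),np.array(wh)/4000,"img angle cw",a)
cv2.imwrite("pics/tiles.png",np.hstack([cv2.resize(t,(200,200)) for t in tiles]))
E
```

```text
[ 0.4661 -0.0799  0.03  ] refined 0.4645 -0.0783 [0.03555114 0.03964577] img angle cw 42.969085693359375
[ 0.4348 -0.1775  0.03  ] refined 0.4341 -0.1769 [0.03578166 0.03637164] img angle cw 7.1934709548950195
[ 0.4446 -0.2667  0.03  ] refined 0.4453 -0.2664 [0.04177424 0.05332933] img angle cw 11.392136573791504
[ 0.4424 -0.359   0.03  ] refined 0.443 -0.3589 [0.03587447 0.03560253] img angle cw 4.332313537597656
```

View pics/tiles.png

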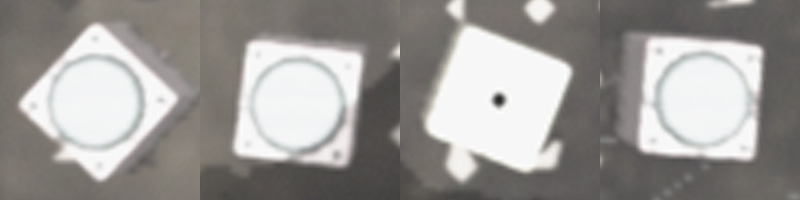

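```bash
cat >> h.py <<'E'
YAW=-6.65; ex=np.array([np.cos(np.radians(YAW)),np.sin(np.radians(YAW)),0]); ey=np.array([-ex[1],ex[0],0])
E
python3 - <<'E'
from h import *
h=np.array([.4893,.1938,0])
robot.move_pose([.40,-.05,.3],[180,0,83.35])
robot.set_gripper(.028)
robot.move_pose(h+[0,0,.2],[180,0,83.35])
print(robot.line_to(h+[0,0,.103],vel=.08,guard=12), robot.observe()["tool_pos"],robot.observe()["ft_force"])
E
```

```text
False [0.48972588 0.19383756 0.10362423] [0.31526422 0.20647198 0.36662884]
```

Run:
```python
from h import *
robot.set_gripper(0); o=robot.observe(); print(o["gripper_width"],o["ft_force"],o["tool_pos"])
p=o["tool_pos"]
print(robot.line_to(p-ex*.085,vel=.05,guard=12)); o=robot.observe()
print(np.dot(o["tool_pos"]-p,ex),o["ft_force"],o["gripper_width"])
robot.set_gripper(.028)
p=o["tool_pos"]; robot.line_to([p[0],p[1],.2])
robot.move_pose([.42,.15,.34],[180,0,YAW]); robot.pause(.3)
import json
cal=robot.get_calibration("wrist"); im=robot.grab_frame("wrist"); cv2.imwrite("pics/w2.png",im)
json.dump({k:np.array(v).tolist() for k,v in cal.items()},open("w2.json","w"))
print(robot.observe()["time"])
```

```text
0.005937525044276596 [-0.13303705 -0.34220455  4.34763217] [0.48966918 0.19387077 0.10360571]
True
-0.06111078099013238 [ 3.04038363 -0.73987014 -0.38717268] 0.005614415571983796
13.1917
```

View pics/w2.png

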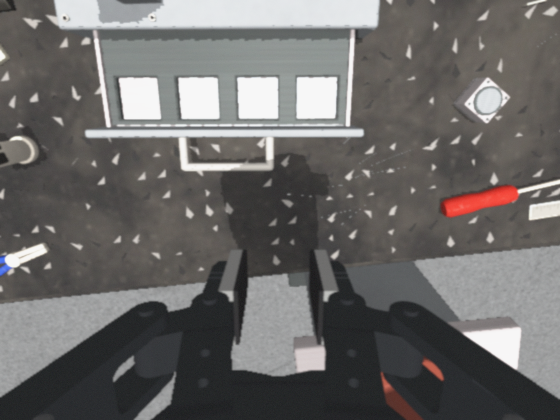

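The drawer is well out. Pocket floors are at about (140,98), (199,98), (258,97) and (317,97), and the bar at (228,167).

Run:
```python
from h import *
import json
cal=json.load(open("w2.json")); cal={k:np.array(v) if isinstance(v,list) else v for k,v in cal.items()}
im=cv2.imread("pics/w2.png"); g=im.min(2)
m=(g[60:126,105:345]>215).astype('uint8')
n,l,s,c=cv2.connectedComponentsWithStats(m)
P=[]
for i in range(1,n):
    if s[i,4]>500: u,v=c[i]+[105,60]; P.append(px2w("wrist",u,v,.012,cal)); print((u,v),s[i],P[-1].round(4))
P=np.array(sorted(P,key=lambda p:-p[1])); d=P[0]-P[-1]; print("yaw",np.degrees(np.arctan2(-d[0],d[1])),np.linalg.norm(d)/3)
b=px2w("wrist",228,167,.046,cal);print("bar",b,"TCP at release ~",[.4897-.0611*ex[0],.1938-.0611*ex[1]])
fr=px2w("wrist",215,24,.064,cal); print("deckfront",fr, "pocket to deckfront",(fr-P.mean(0))@ex)
```

```text
(np.float64(257.7150063051703), np.float64(97.34363177805801)) [ 133   17   40   41 1586] [0.4966 0.1626 0.012 ]
(np.float64(316.0829639012033), np.float64(97.25079164027866)) [ 192   17   40   42 1579] [0.4893 0.0989 0.012 ]
(np.float64(139.82189973614777), np.float64(97.92084432717678)) [  14   18   42   41 1516] [0.511  0.2913 0.012 ]
(np.float64(198.8053777208707), np.float64(97.82970550576184)) [  74   18   40   41 1562] [0.5036 0.227  0.012 ]
yaw -6.443812267366372 0.06454479339849602
bar [0.42980374 0.20154777 0.046     ] TCP at release ~ [np.float64(0.4290110755588792), np.float64(0.2008756236601393)]
deckfront [0.56362642 0.18955136 0.064     ] pocket to deckfront 0.06371992376747411
```

```bash
cat >> h.py <<'E'
B=np.array([-.0008,-.0007,0])
MID=np.array([.5001,.19495,0])+B
POCK=[MID+ey*.064*(1.5-i) for i in range(4)]
def see(p,name):
    """bright square near p (top face), from the wrist camera: centre, size, image angle"""
    robot.pause(.25); cal=robot.get_calibration("wrist"); im=robot.grab_frame("wrist"); cv2.imwrite(f"pics/{name}.png",im)
    r=rectify(im,"wrist",cal,.03,p[0],p[1],.10,.10)
    m=cv2.morphologyEx((r.min(2)>165).astype('uint8'),cv2.MORPH_CLOSE,np.ones((9,9)))
    m=cv2.morphologyEx(m,cv2.MORPH_OPEN,np.ones((45,45)))
    cs=cv2.findContours(m,0,2)[0]
    if not cs: return None
    (cx,cy),wh,a=cv2.minAreaRect(max(cs,key=cv2.contourArea))
    return np.array([p[0]+.05-cy/4000,p[1]+.05-cx/4000]).round(4),np.round(np.array(wh)/4000,4),round(a,1)
def pick(p,yaw,name,force=False):
    p=np.array([p[0],p[1],0.]); rot=[180,0,yaw]
    robot.move_pose(p+[0,0,.22],rot); robot.set_gripper(.056)
    s=see(p,name); print(name,"expect",p[:2],"seen",s)
    if not force and (s is None or np.hypot(*(s[0]-p[:2]))>.007): return False
    if robot.line_to(p+[0,0,.084],vel=.12,guard=10): print("hit",robot.observe()["tool_pos"]); robot.line_to(p+[0,0,.22]); return False
    robot.set_gripper(0); robot.line_to(p+[0,0,.22],vel=.12)
    w=robot.observe()["gripper_width"]; print("width",w); return w>.028
def place(i):
    p=POCK[i]; rot=[180,0,YAW+180]
    robot.move_pose(p+[0,0,.22],rot); robot.line_to(p+[0,0,.112],vel=.12)
    w=robot.observe()["gripper_width"]
    g=robot.line_to(p+[0,0,.094],vel=.03,guard=5); o=robot.observe()
    print("place",i,"width",w,"contact",g,"z",o["tool_pos"][2].round(4),o["ft_force"].round(1),"t",o["time"])
    if g and o["tool_pos"][2]>.102: return False
    robot.set_gripper(.046); robot.line_to(p+[0,0,.22],vel=.15); return True
E
python3 - <<'E'
from h import *
print(POCK)
if pick(np.array([.4661,-.0799])+B[:2],137,"pA"): print(place(0))
E
```

```text
[array([0.51041718, 0.28960412, 0.        ]), array([0.50300573, 0.22603471, 0.        ]), array([0.49559427, 0.16246529, 0.        ]), array([0.48818282, 0.09889588, 0.        ])]
pA expect [ 0.4653 -0.0806] seen (array([ 0.4662, -0.0791]), array([0.0238, 0.0235]), 90.0)
width 0.032534524950604
place 0 width 0.0323780005767307 contact True z 0.0969 [ 0.3 -1.   7.5] t 22.4833
True
```

Run:
```python
from h import *
for n,p,yaw,i in [("pB",[.4348,-.1775],175,1),("pW",[.4446,-.2667],158,2),("pC",[.4424,-.359],176.5,3)]:
    if not(pick(np.array(p)+B[:2],yaw,n) and place(i)): print("STOP",n); break
robot.move_pose([.42,.15,.34],[180,0,YAW]); robot.pause(.3)
cv2.imwrite("pics/w3.png",robot.grab_frame("wrist")); print(robot.observe()["time"])
```

```text
pB expect [ 0.434  -0.1782] seen (array([ 0.421 , -0.2184]), array([0.0295, 0.019 ]), 90.0)
STOP pB
28.45
```

View pics/w3.png

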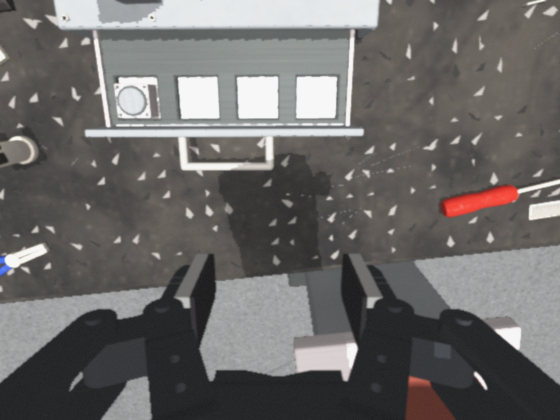

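The optic sits in pocket 0. Next I'll check the pB frame, where the detection disagreed.

View pics/pB.png

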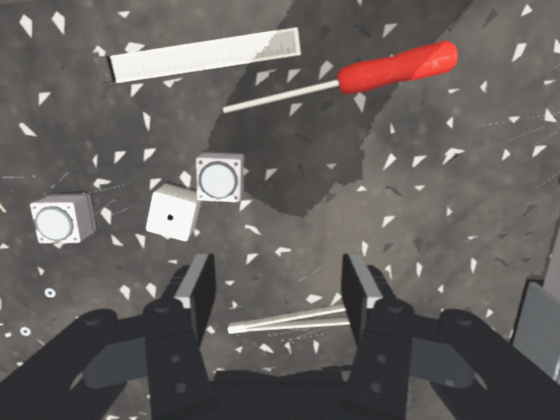

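Cell B has been knocked next to the white block: B is at (219,179), W at (171,217) and C at (55,224). I'll measure them again from a better pose.

Run:
```python
from h import *
robot.move_pose([.48,-.25,.26],[180,0,180]); robot.pause(.3)
cal=robot.get_calibration("wrist"); im=robot.grab_frame("wrist")
r=rectify(im,"wrist",cal,.03,.43,-.29,.12,.24,3000); cv2.imwrite("pics/r4.png",r); print(r.shape)
```

```text
(360, 720, 3)
```

View pics/r4.png

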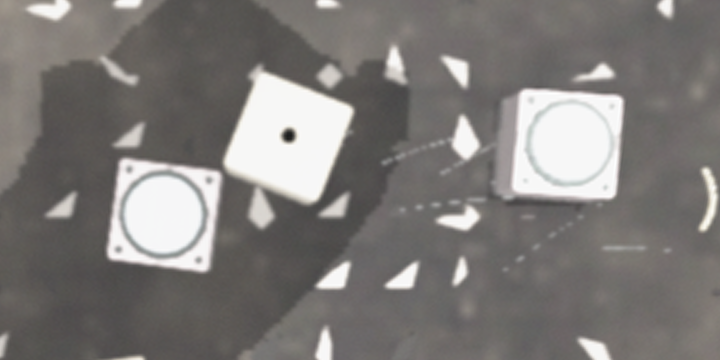

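Run:
```python
from h import *
for n,p,yaw,i,f in [("pB2",[.4185,-.2248],83.3,1,True),("pW",[.4446,-.2665],158,2,False),("pC",[.4422,-.3593],176.5,3,False)]:
    if not(pick(np.array(p)+B[:2],yaw,n,f) and place(i)): print("STOP",n); break
robot.move_pose([.42,.15,.34],[180,0,YAW]); robot.pause(.3)
cv2.imwrite("pics/w5.png",robot.grab_frame("wrist")); print(robot.observe()["time"])
```

```text
pB2 expect [ 0.4177 -0.2255] seen (array([ 0.431 , -0.2406]), array([0.0506, 0.0885]), 62.2)
width 0.03291491581341261
place 1 width 0.033257220159366774 contact True z 0.0969 [ 0.8 -0.9  5.7] t 38.85
pW expect [ 0.4438 -0.2672] seen (array([ 0.4437, -0.2657]), array([0.0355, 0.0426]), 18.2)
width 0.03279980701733164
place 2 width 0.032415361032315376 contact True z 0.0969 [ 0.5 -0.6  6.7] t 48.5333
pC expect [ 0.4414 -0.36  ] seen (array([ 0.4398, -0.3598]), array([0.0349, 0.0385]), 2.2)
width 0.032635016583915835
place 3 width 0.03262227238864119 contact True z 0.0969 [ 2.1 -1.2  6.8] t 58.4083
62.575
```

View pics/w5.png

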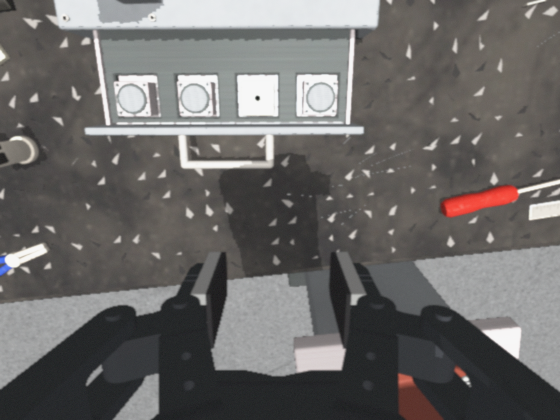

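All four samples are seated. Next I'll grip the bar, push the drawer home, then look closely at the pointer.

Run:
```python
from h import *
import json
h=np.array([.4290,.2009,0]); rot=[180,0,YAW-90]
robot.set_gripper(.028)
robot.move_pose(h+[0,0,.2],rot)
print(robot.line_to(h+[0,0,.103],vel=.1,guard=12))
robot.set_gripper(0); p=robot.observe()["tool_pos"]; print(robot.observe()["gripper_width"])
g=robot.line_to(p+ex*.1,vel=.05,guard=18); o=robot.observe(); print(g,(o["tool_pos"]-p)@ex,(o["tool_pos"]-p)@ey,o["ft_force"])
robot.pause(.3); o=robot.observe(); print((o["tool_pos"]-p)@ex,o["ft_force"])
robot.set_gripper(.024); q=o["tool_pos"]; robot.line_to([q[0],q[1],.21])
robot.set_gripper(0)
robot.move_pose([.50,.148,.24],[180,0,YAW]); robot.line_to([.56,.148,.17]); robot.pause(.3)
cal=robot.get_calibration("wrist"); im=robot.grab_frame("wrist"); cv2.imwrite("pics/w6.png",im)
json.dump({k:np.array(v).tolist() for k,v in cal.items()},open("w6.json","w"))
r=rectify(im,"wrist",cal,.068,.59,.14,.07,.14,5500); cv2.imwrite("pics/r6.png",r); print(robot.observe()["time"])
```

```text
False
0.006123459564518305
True 0.0898891473346958 0.00025964915605697613 [-2.53145155  1.07268405  7.43029881]
0.08986309636293172 [-2.11289945  0.29252364  6.65571692]
71.8667
```

View pics/w6.png

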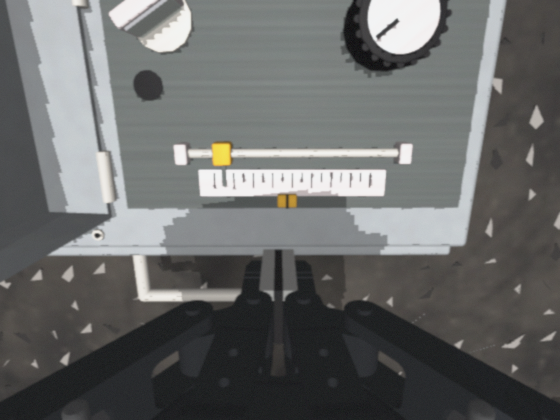

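The drawer travelled 89.9 mm to home. The mark line is at about (287,201), the needle at about (222,175) and the knob top near (402,17). Intensity profiles give the sub-pixel positions.

```bash
cat >> h.py <<'E'
def loadcal(f):
    import json; return {k:np.array(v) if isinstance(v,list) else v for k,v in json.load(open(f)).items()}
def loc(p): return np.array([(p-[.5,.14,0])@ex,(p-[.5,.14,0])@ey])
E
python3 - <<'E'
from h import *
cal=loadcal("w6.json"); im=cv2.imread("pics/w6.png")
g=im.max(2)
for r in range(164,188,3): print(r,g[r,214:232])
for r in range(194,208,2): print(r,g[r,276:300])
n=px2w("wrist",222,176,.069,cal); m=px2w("wrist",287.5,201,.066,cal); k=px2w("wrist",402,17,.094,cal)
print(n,m,loc(n)-loc(m),k)
E
```

```text
164 [230 237 238 237 238 238 238 238 236 235 235 234 233 232 228 212 166 129]
167 [126 128 127 125 126 124 120 123 128 128 125 113 113 123 126 128 127 127]
170 [237 237 237 237 237 237 232 206 149 131 135 161 213 233 237 237 237 237]
173 [204 228 241 243 243 243 240 219 159 132 130 152 217 240 243 243 243 241]
176 [181 224 242 243 243 243 241 223 165 133 125 148 216 241 243 243 243 241]
179 [169 217 240 243 243 243 241 224 175 137 127 142 205 237 242 243 243 242]
182 [179 215 240 243 243 243 241 226 175 136 127 130 165 222 241 243 243 242]
185 [142 178 230 241 243 243 242 234 203 159 140 140 168 218 238 242 243 243]
194 [185 167 146 137 136 138 137 139 137 127 113 106 119 133 138 141 142 141
 140 143 158 176 184 186]
196 [124 141 162 176 180 180 180 181 176 149 101  76 121 162 179 184 184 183
 183 173 145 123 118 119]
198 [ 98 134 168 184 189 190 190 188 182 155 104  78 123 166 186 191 191 189
 189 176 142 102  86  87]
200 [ 95 132 171 188 191 192 192 192 184 157 105  78 126 168 189 190 193 192
 191 178 142  99  85  86]
202 [ 97 133 168 186 190 190 189 191 184 155 102  78 124 168 187 190 189 191
 185 176 141  97  84  85]
204 [ 95 131 167 182 187 187 187 189 180 152 102  78 122 166 184 187 187 186
 186 173 138  96  85  86]
206 [ 92 119 150 169 171 174 172 173 167 142  95  70 114 153 170 174 175 172
 170 160 129  94  88  89]
[0.60032564 0.17110566 0.069     ] [0.58242606 0.13957687 0.066     ] [0.01412799 0.03338952] [0.65865208 0.08814334 0.094     ]
```

```bash
cat >> h.py <<'E'
KN=np.array([.6577,.0876,0])
def turn(deg,q6a):
    """grip the knob with joint 6 at q6a, turn it clockwise by deg"""
    q=robot.ik(KN+[0,0,.19],[180,0,90]); q=np.array(q); q[5]=q6a
    robot.goto_joints(q); robot.set_gripper(.054)
    print("hit",robot.line_to(KN+[0,0,.146],vel=.08,guard=10))
    robot.set_gripper(0); o=robot.observe(); print("w",o["gripper_width"],o["ft_force"].round(1),o["tool_pos"])
    q=o["q"].copy(); q[5]+=deg; robot.goto_joints(q); robot.pause(.2); print(robot.observe()["ft_force"].round(1),robot.observe()["q"][5])
    robot.set_gripper(.054); robot.line_to(KN+[0,0,.19],vel=.15)
def look(name):
    import json
    robot.set_gripper(0)
    robot.move_pose([.55,.13,.22],[180,0,YAW]); robot.line_to([.56,.148,.17]); robot.pause(.3)
    cal=robot.get_calibration("wrist"); im=robot.grab_frame("wrist"); cv2.imwrite(f"pics/{name}.png",im)
    json.dump({k:np.array(v).tolist() for k,v in cal.items()},open(f"{name}.json","w"))
    cv2.imwrite(f"pics/{name}_z.png",cv2.resize(im[140:215,180:410],None,fx=3.4,fy=3.4,interpolation=cv2.INTER_CUBIC))
E
python3 - <<'E'
from h import *
p=robot.observe()["tool_pos"]; robot.line_to([p[0],p[1],.22])
turn(155,0); turn(150,0)
p=robot.observe()["tool_pos"]; robot.line_to([p[0],p[1],.22])
look("w7"); print(robot.observe()["time"])
E
```

```text
hit False
w 0.03425555898803077 [-1.3  5.7  4.8] [0.65821574 0.08872504 0.14748499]
[-6.1 -0.3  0. ] 154.9612313767097
hit False
w 0.033893106114072175 [-1.4  5.1  4.3] [0.65822741 0.08871189 0.14747903]
[-4.6 -0.4  1.5] 149.95681379344163
92.85
```

View pics/w7_z.png

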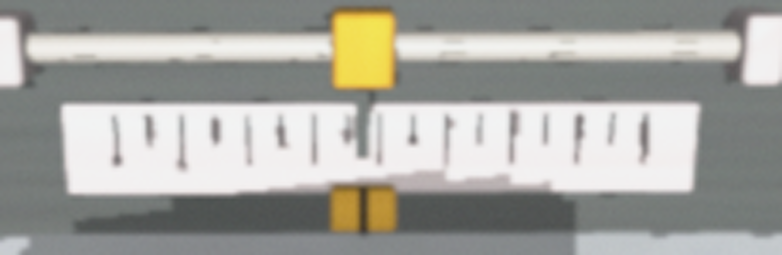

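The needle (zoomed x≈362) stands almost on the mark line (x≈363). I'll quantify it.

Run:
```python
from h import *
cal=loadcal("w7.json"); g=cv2.imread("pics/w7.png").max(2).astype(float)
def cen(r,a,b):
    s=g[r,a:b]; w=np.clip(np.percentile(s,75)*.85-s,0,None); return (w*np.arange(a,b)).sum()/w.sum()
for r in (174,178,182): 
    u=cen(r,281,291); 
    print(r,g[r,278:296].astype(int),u,[loc(px2w("wrist",u,r,.069,cal)).round(5)])
for r in (198,202,205):
    u=cen(r,281,293); print(r,g[r,276:300].astype(int),u,[loc(px2w("wrist",u,r,z,cal)).round(5) for z in (.065,.067)])
K,R,t=KRt("wrist",cal); print("cam loc",loc(-R.T@t))
# scale/rod direction check: front deck edge slope
for u,v in ((195,153),(400,153)): pass
```

```text
174 [242 242 239 218 199 206 177 140 129 135 170 218 225 201 219 239 242 242] 286.1167434715822 [array([0.09741, 0.0098 ])]
178 [241 232 213 169 153 170 160 137 129 146 194 228 227 200 217 239 242 242] 285.5121293800539 [array([0.09534, 0.01009])]
182 [242 242 237 219 212 226 210 153 128 145 193 228 226 197 217 239 242 242] 286.05485557555494 [array([0.09325, 0.0098 ])]
198 [ 98 138 171 183 187 187 185 187 178 139  82  91 145 180 187 185 187 188
 185 169 135  97  87  88] 286.4244966442953 [array([0.08359, 0.00945]), array([0.08417, 0.0095 ])]
202 [ 96 139 175 187 189 189 189 189 179 141  84  90 149 182 188 188 189 189
 185 171 134  96  84  85] 286.41601343785 [array([0.08137, 0.00944]), array([0.08198, 0.00949])]
205 [ 97 135 169 181 183 185 185 184 175 138  82  90 142 175 185 185 184 185
 181 168 131  94  86  84] 286.44350282485874 [array([0.0797 , 0.00942]), array([0.08033, 0.00947])]
cam loc [0.13492314 0.01388645]
```

The needle is about 0.35 mm from the mark, within tolerance. Now the lid geometry.

Run:
```python
from h import *
c=loadcal("w6.json")
print("hinge",[ (px2w("wrist",u,v,.067,c).round(4),loc(px2w("wrist",u,v,.067,c)).round(4)) for u,v in ((108,190),(84,20))])
for x,y in ((235,130),(212,350)): p=px2w("top",190+x/5,140+y/5,.067); print(p.round(4),loc(p).round(4))
for n,p in (("FL",[.575,.3275,0]),("FR",[.5421,.0443,0]),("BR",[.6989,.0257,0]),("knob",KN)): print(n,loc(np.array(p)).round(4))
print("mirror",px2w("top",162,248,.05))
# lid top outer edge in c1: left-front corner of top ~ (65,298), back (95,40)
for x,y in ((65,298),(95,40),(130,298),(155,45)): p=px2w("top",190+x/5,140+y/5,.24); print("lidtop",p.round(4),loc(p).round(4))
for p in ([.60,.37,.29],[.61,.36,.28],[.62,.34,.3],[.6,.1,.18]):
    q=robot.ik(p,[180,0,YAW+180]); print(p,None if q is None else np.round(q,1))
```

```text
hinge [(array([0.5994, 0.2315, 0.067 ]), array([0.0882, 0.1024])), (array([0.6783, 0.2218, 0.067 ]), array([0.1677, 0.1019]))]
[0.7177 0.2179 0.067 ] [0.2072 0.1025]
[0.5846 0.2283 0.067 ] [0.0738 0.0975]
FL [0.0528 0.1949]
FR [ 0.0529 -0.0902]
BR [ 0.2108 -0.0905]
knob [ 0.1627 -0.0338]
mirror [0.47082301 0.43666148 0.05      ]
lidtop [0.5885 0.2828 0.24  ] [0.0714 0.1521]
lidtop [0.7248 0.2717 0.24  ] [0.208  0.1569]
lidtop [0.5889 0.2494 0.24  ] [0.0756 0.1189]
lidtop [0.7224 0.2403 0.24  ] [0.2093 0.1254]
[0.6, 0.37, 0.29] [21.1 25.2 26.5 91.3  0.  27.7]
[0.61, 0.36, 0.28] [20.  25.7 26.1 90.4  0.  26.7]
[0.62, 0.34, 0.3] [18.2 25.9 28.4 92.5  0.  24.8]
[0.6, 0.1, 0.18] [-2.8  8.2 -5.  76.9  0.   3.8]
```

```bash
cat > lid.py <<'E'
from h import *
s,a,X=.155,.0145,.095
def tcp(th,dy=0,dz=0):
    c,n=np.cos(np.radians(th)),np.sin(np.radians(th))
    y=.102-s*c+.036*n+a+dy; z=.067+s*n+.036*c+.073+dz
    return np.array([.5,.14,0])+X*ex+y*ey+[0,0,z]
rot=[180,0,YAW+180]
robot.line_to([.48,.148,.28]); P=tcp(100,.03); 
robot.move_pose(P-ex*.145,rot); robot.line_to(P)
for th in list(range(100,-1,-10)):
    g=robot.line_to(tcp(th,dz=.002),vel=.08,guard=20); o=robot.observe(); print(th,g,o["ft_force"].round(1),o["tool_pos"].round(3))
    if g: break
E
python3 lid.py; python3 -c "
from h import *
o=robot.observe(); print(o['time']); cv2.imwrite('pics/s8.png',cv2.resize(robot.grab_frame('scene')[120:260,220:360],None,fx=4,fy=4))"
```

```text
100 False [ 0.2  0.  -0.2] [0.615 0.307 0.289]
90 False [ 0.   0.6 -0. ] [0.612 0.28  0.297]
80 False [-0.6 -0.3  0.1] [0.609 0.253 0.301]
70 False [-0.1  0.3  0.2] [0.606 0.225 0.3  ]
60 False [ 0.   0.1 -1.6] [0.602 0.198 0.294]
50 False [ 0.2 -0.4 -0.3] [0.599 0.173 0.284]
40 False [ 0.7 -0.3 -0. ] [0.597 0.149 0.269]
30 False [-0.6  0.2  0.1] [0.594 0.129 0.25 ]
20 False [ 0.8  0.8 -0.2] [0.592 0.112 0.228]
10 False [ 0.6 -0.2 -0.4] [0.591 0.099 0.204]
0 False [ 0.7  0.7 -0.3] [0.589 0.091 0.177]
103.5
```

View pics/s8.png

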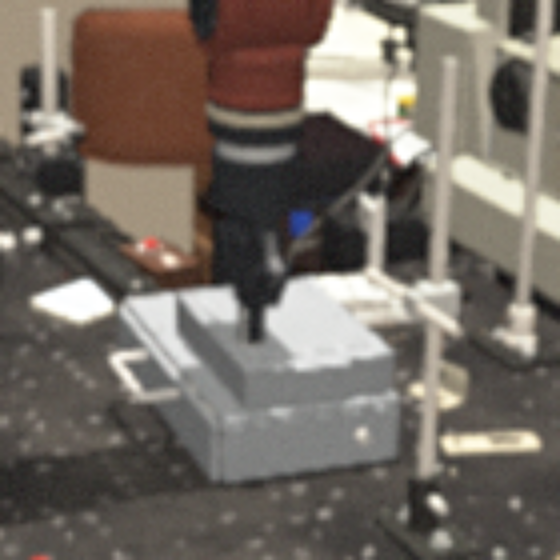

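The lid looks shut and the drawer home. I'll press the lid gently to confirm contact height, then withdraw for a final view.

Run:
```python
from h import *
p=robot.observe()["tool_pos"]
g=robot.line_to(p-[0,0,.012],vel=.02,guard=14); o=robot.observe(); print(g,o["tool_pos"][2],o["ft_force"])
robot.line_to(p+[0,0,.12]); robot.line_to([.46,.0,.3]); robot.move_pose([.40,-.2,.34],[180,0,173])
robot.pause(.3); t=robot.grab_frame("top"); print(robot.observe()["time"])
a=cv2.resize(t[140:250,190:310],None,fx=4,fy=4,interpolation=cv2.INTER_CUBIC); b=cv2.resize(cv2.imread("pics/top0.png")[160:250,330:450],(320,240)); b=cv2.resize(t[160:300,300:460],None,fx=2,fy=2)
c=np.zeros((440,800,3),'uint8'); c[:440,:480]=a; c[:280,480:800]=b; cv2.imwrite("pics/f.png",c)
```

```text
True 0.17614473052459415 [-2.23279061  0.40006677  6.79694818]
107.25
```

View pics/f.png

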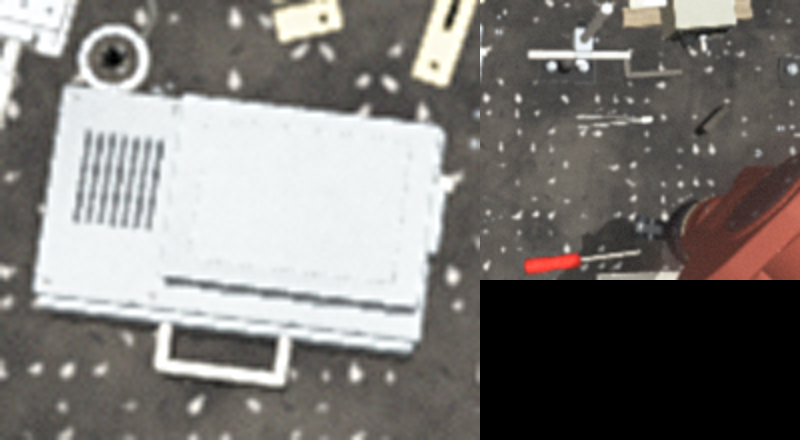

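Run:
```python
from h import *
print("bar",px2w("top",190+222/4,140+374/4,.046),"expected",np.array([.4290,.2009,0])+.0899*ex)
robot.job_done()
```

```text
bar [0.51681186 0.18994324 0.046     ] expected [0.51829516 0.19048922 0.        ]
the job is handed in; nothing more can be done
```

The job is done and handed in at about 107 s of robot time; no verdict comes back, so the results below are from my own checks.

- **Samples:** all three witness optics and the white reference block stand in the drawer's four pockets. The last wrist picture showed all four seated, each with contact at floor height. One optic was knocked against the white block during the run, so I measured it again and gripped it from its free sides.
- **Drawer:** I drew it out to its stop and pushed it back 89.9 mm until it met firm resistance at about 18 N. In the final picture the bar is within 1.6 mm of where it should be at home.
- **Pointer:** I turned the knob about 305° clockwise. A close-up put the needle about 0.35 mm from the mark line, against a limit of 1.5 mm. I did not look at it again after shutting the lid, which covers it. The set marker looked unmoved.
- **Lid:** it is shut. A light press met it at the shut height (0.176 m at the tool).
- **Other things on the table:** the tweezers, hex key and post look untouched in the final picture. I did not check the mirror mount in that picture, and nothing touched it on the way.

One disagreement: the top and wrist cameras differed by about 3 mm in x on the cells. I used the wrist camera's values, corrected by about 1 mm from the gripped bar.

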